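# Refit the setting knob of the clay slab roller

### The job

Take the red bar-handled knob from the wooden parts tray and fit it on the flat brass spindle that stands up on the blue end housing of the clay roller: rest it on the spindle, press lightly and turn it slowly until the keyed socket drops over the spindle, then seat it fully home, flat on the dark plate, and let go. The spindle does not turn with the knob: do it by feel, never ram or wrench the knob against the machine, and leave everything else where it is.

Things in the scene. Friction and masses are not known exactly. Their poses are not given: they have to be found in the camera images.
- knob: Red knob to be fitted, about 120 g, loose, standing upright in the tray. Round hub 50 mm in diameter, 30 mm high; on it a bar grip 50 mm long (knob's x), 12 mm thick (y), 30 mm high, with a white line along its top, 60 mm above the underside. Origin: centre of the underside, z up. The socket below is keyed along the bar (x); a half turn gives the same fit.
- grip (a point): Point on the knob's axis in the bar grip, 52 mm above the underside, 22 mm above the hub: a good height to pinch the bar across its 12 mm.
- slot (a point): Middle of the slot's mouth inside the knob, on its axis, 8 mm above the underside. Below it a round bore 34 mm in diameter, open downward, which centres the knob on the spindle; above it the slot, 32 mm long (knob's x, like the bar), 11.6 mm wide (y) and 16 mm deep.
- roller: Clay slab roller, fixed: wooden base 170 (x) x 460 (y) x 12 mm; near its -y end a blue housing 110 x 110 mm with its top 70 mm above the table, which carries the spindle; from there steel rollers run to +y to a second, narrower blue housing 82 mm high, centred 345 mm along. Origin: on the table straight below the spindle.
- seat (a point): Centre of the top face of the round dark seat plate (72 mm in diameter, 6 mm thick) on the blue housing, 76 mm above the table; z up, x and y as the roller's. The brass spindle stands in its middle. Fitted, the knob's underside lies on this plate; while bar and spindle are out of line by more than about 0.09 rad it stops 14 mm above it, on the spindle's top.
- spindle_top (a point): Middle of the spindle's flat top, 22 mm above the plate, axes as the roller's. Spindle: brass tang 28 x 9 mm, locked against turning; its long side lies within 0.75 rad (43 degrees) of the roller's x axis, either way, unknown. Sprung: from 4 N it sinks, 1.6 N per mm, at most 5 mm (12 N), then rigid; in line it springs up into the slot and the load falls away.
- tray: Wooden parts tray, fixed, 190 x 160 mm, 20 mm high, walls 6 mm thick and floor about 6 mm; origin: centre of the underside.
- collar: Bystander in the tray: brass ring 40 mm in diameter, 14 mm high; origin: centre of the underside.
- gauge: Bystander in the tray: steel block 35 x 18 x 16 mm; origin: centre of the underside.
- paint_pot: Bystander: open terracotta-coloured pot, 76 mm in diameter, 75 mm high; origin: centre of the underside.
- brush_cup: Bystander: grey cup 64 mm in diameter, 80 mm high, with brushes standing up to 170 mm; origin: centre of the underside.
- bird: Bystander: flat blue-green ceramic bird, about 160 mm across and 36 mm high; origin: under its middle.
- slip_bowl: Bystander: white bowl 110 mm in diameter, 50 mm high; origin: centre of the underside.
- leaf_tile: Bystander: terracotta tile 80 x 80 x 12 mm; origin: centre of the underside.
- brush: Bystander: paint brush lying on the table, along its own x; origin at its underside.
Not all that is in view belongs to the job. Of the things like the knob, leave any that is grey or purple; of the rest the smaller one is meant.

How it is judged:
At the end, for the whole second after the job is handed in: The knob sits on the roller's spindle, let go and at rest: its underside within 3 mm of the seat plate's top, its axis within 4 mm of the plate's centre, upright within 0.06 rad (z of knob in the frame of seat between -0.004 and 0.003 m and horizontal distance between knob and seat below 0.004 m and angle between knob's own z axis and vertical below 0.06 rad and linear speed of knob below 0.02 m/s and contact force between knob and the fingers below 0.1 N); the robot touches nothing.
It fails at once if the knob is pressed or wrenched against the roller with more than 50 N (contact force between knob and roller above 50 N).
It fails at once if the gripper or arm pushes on the roller with more than 50 N (contact force between any of the arm, the fingers and roller above 50 N).
It fails at once if a bystander (collar, gauge, pot, cup, bird, bowl, tile, brush) is shifted by more than 30 mm (distance of any of collar, gauge, paint_pot, brush_cup, bird, slip_bowl, leaf_tile, brush from where it was at the start of the episode above 0.03 m).
It also fails if it takes over 56 s, if anything falls off the work surface, if the arm or the gripper's body presses on something with over 40 N, if the wrist force passes 120 N, or if a joint passes its speed limit or range.

### The arm

A 6-joint arm with a two-finger parallel gripper is mounted at the origin on the work surface. World frame = base frame: x ahead of the robot, y to its left, z up, the work surface at z = 0. Lengths are in m, angles in rad, forces in N, time in s.
With the tool pointing down it reaches from about 0.375 to 0.9 m from the base axis. Payload 3.1 kg.
Tool frame: the origin (TCP) lies between the finger pads; the fingertips stand 14 mm ahead of it and the grasp point (between the pads) lies 5 mm behind it; z points along the fingers, y is the line along which they close (so a half turn about z gives the same grasp; the last joint's range is limited). The gripper opens to 85 mm and grips with 20 to 120 N. Pads are 22 mm wide; open, the fingers measure 114 mm over their backs; the gripper's body (76 mm by 85 mm) begins 54 mm behind the grasp point. The pads swing forward as they close: fully open they stand 13 mm farther back than shut.
Start: joints at [-1.375, 0.527, 1.433, -0, 1.181, -0.178], TCP at [0.229, -0.582, 0.245] pointing down, gripper open.
Joint ranges: [-3.08, 3.08], [-0.75, 2.2], [0.22, 2.44], [-1.43, 4.57], [0, 2.65], [-2.85, 2.85]. Speed limits (rad/s): [2.79, 2.79, 3.14, 3.14, 3.14, 3.14].

### API

Orientations are given as a unit quaternion [x, y, z, w].
In Python, from cell import status, read_camera, hand_in gives the robot as it stands.
- The arm moves only by the tool arm_command, never from a script. Its argument "deltas" is text: rows parted by semicolons, each of 6 numbers parted by spaces: the shift along the world's x, y, z in mm, then the turn, a rotation vector about the world's x, y, z in rad. A call has 1 to 12 rows; each row is the pose to reach, as a shift and turn from the pose commanded when the call began; what a row does not reach only later rows make up. A row lasts 1/10 s, in which the tool goes at most 50 mm and 8.59 degrees, less where a joint would pass 70% of its speed; a pose out of reach is approached as far as the arm can. A call with a gripper value outside its range is refused whole. "grip" is the finger opening in mm, from 0 to 85.4, set as the call begins (left out, the last holds). The fingers move at their own pace and stop on an object; the grip force is fixed at half the most. Time passes only in rows, so rows that repeat a pose let the fingers close. It gives the time, the measured TCP pose, the force, the opening and the grip force at its end, in the units of the state.
- status.state(): the state, without advancing time (a new reading comes with each control period).
- read_camera(name): name is "side" or "top"; returns a dict with "color" (400x640x3 uint8, blue, green, red), "intrinsics" (3x3 intrinsics, pixels), "extrinsics" (4x4, takes a point from camera to world coordinates). Camera axes: x right, y down, z forward; pixel columns grow to the right and rows downward; lengths in m; the calibration is good to about 2 mm. A picture is of the moment at which its call begins. There is no depth.
- hand_in(): hands the job in; it is judged then, once.
The state is a dict: "time_s": time; "joint_pos": joint angles; "qd": joint speeds; "joint_efforts": joint torques, N m; "tcp_pos": TCP position; "ee_rot": TCP orientation; "ft_force": force on the tool from outside, world axes, zero at the start; "torque": the same for the moment, N m; "gripper_width": finger opening in m; "gripper_force": force on a finger pad.
Only numpy, scipy, OpenCV 4.12 (cv2) and the standard library are available. Lean on these libraries where they do the work, as an engineer would, in place of code of your own. Each camera call takes 0.05 s, during which the arm holds its last target. There are 200 camera calls.

## Working session

There is one attempt and no reset: what is moved stays moved. The work goes in short steps, Python scripts to look and compute and a tool call to move; the robot and the scene stay as the last step left them, time stands still between calls to the robot, and variables do not carry over. Pictures are saved under pics/ and viewed, at most 10 in all, crops included, and the job is handed in when it is done.

Besides the shell and the picture viewer there is one more tool, called after "Emit:" as name(argument=value, ...), one argument or row to a line, values as JSON. arm_command: Moves the arm, as the interface text tells. Its arguments: {"type":"object","properties":{"deltas":{"type":"string"},"grip":{"type":"number"}},"required":["deltas"]}

```bash
mkdir -p pics; ls
python3 - <<'E'
from cell import status, read_camera
import cv2,numpy as np
s=status.state();print(s)
for n in("top","side"):
    r=read_camera(n);cv2.imwrite(f"pics/{n}0.png",r["color"]);print(n,r["intrinsics"].tolist(),np.round(r["extrinsics"],4).tolist())
E
```

```text
pics
{'time_s': 0.0, 'joint_pos': array([-1.37447394e+00,  5.28445138e-01,  1.43392554e+00, -3.18880545e-06,
        1.18139087e+00, -1.78515705e-01]), 'qd': array([-0.00138125, -0.0003827 ,  0.00092457, -0.00037691, -0.00010122,
       -0.00118815]), 'joint_efforts': array([ 7.04891263e-04, -4.42351770e+01, -1.78023612e+01, -6.48348737e-05,
        8.48212367e-03, -2.75324425e-06]), 'tcp_pos': array([ 0.22870581, -0.5809043 ,  0.24433911]), 'ee_rot': array([ 9.82487709e-01,  1.86324247e-01, -1.11294023e-05, -1.08439166e-03]), 'ft_force': array([-0.23360067,  0.17849484,  0.73006028]), 'torque': array([ 0.00147203, -0.03553586,  0.01691014]), 'gripper_force': 0.0, 'gripper_width': 0.08560489970449531}
top [[375.0345597528278, 0.0, 324.8381234465991], [0.0, 375.0345597528278, 200.8484987021224], [0.0, 0.0, 1.0]] [[-0.0223, -0.9858, 0.1663, 0.3953], [-0.9996, 0.025, 0.0138, -0.171], [-0.0178, -0.1659, -0.986, 0.9465], [0.0, 0.0, 0.0, 1.0]]
side [[507.1741782375508, 0.0, 319.31971150783073], [0.0, 507.1741782375508, 207.77045600807108], [0.0, 0.0, 1.0]] [[-0.9556, -0.1969, 0.2192, 0.3129], [-0.2944, 0.662, -0.6893, 0.643], [-0.0094, -0.7232, -0.6906, 0.8876], [0.0, 0.0, 0.0, 1.0]]
```

View pics/top0.png

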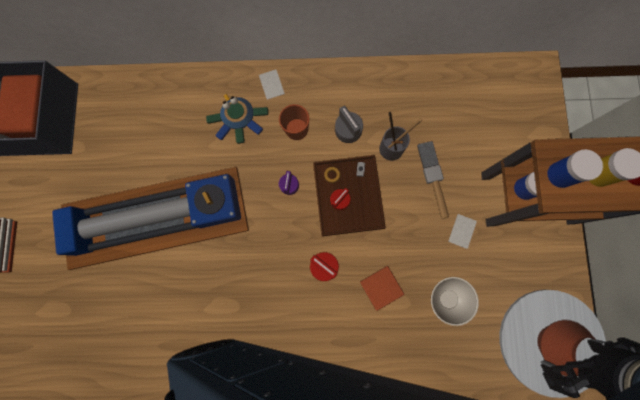

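View pics/side0.png

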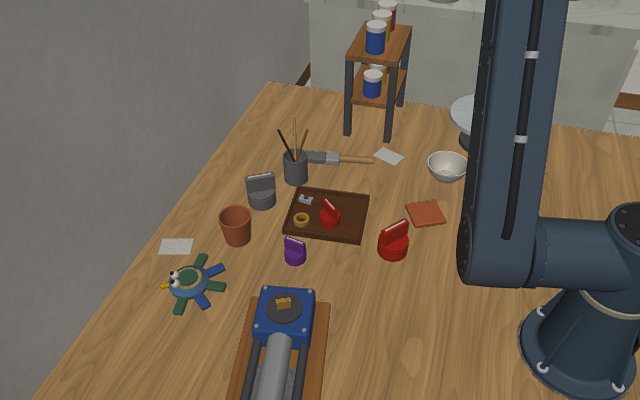

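The top view shows the small red knob in the tray at about (340,199), with its white line running lower-left to upper-right. The brass spindle is on the dark plate at about (207,198), and the roller runs left from it. The larger red knob at (324,266) and the purple and grey ones are decoys.

```bash
cat > h.py <<'E'
import cv2,numpy as np
from cell import status, read_camera
def ray(r,u,v,z):
    K,E=r["intrinsics"],r["extrinsics"]
    d=E[:3,:3]@np.linalg.solve(K,[u,v,1]);c=E[:3,3]
    return (c+d*(z-c[2])/d[2])
def proj(r,p):
    K,E=r["intrinsics"],r["extrinsics"];q=K@(E[:3,:3].T@(np.array(p)-E[:3,3]));return q[:2]/q[2]
def mask(r,box,f):
    x0,y0,x1,y1=box;c=r["color"][y0:y1,x0:x1].astype(int);b,g,rr=c[...,0],c[...,1],c[...,2]
    v,u=np.nonzero(f(b,g,rr));return np.c_[u+x0,v+y0].astype(np.float32)
def line(r,P,z):
    W=np.array([ray(r,u,v,z)[:2] for u,v in P]);m=W.mean(0);U,S,V=np.linalg.svd(W-m,full_matrices=False)
    t=(W-m)@V[0];w=(W-m)@V[1]
    rc=cv2.minAreaRect((W*1000).astype(np.float32))
    return (m*1000).round(1),round(float(np.arctan(V[0,1]/V[0,0])),3),len(P),np.ptp(t).round(4),np.ptp(w).round(4),"mid",((m+V[0]*(t.max()+t.min())/2+V[1]*(w.max()+w.min())/2)*1000).round(1)
WH=lambda b,g,r:(b>130)&(g>110)&(r>130)
BR=lambda b,g,r:(r>110)&(r-b>60)&(g>70)
E
python3 - <<'E'
from h import *
T=read_camera("top");S=read_camera("side")
for r,kb,sb in((T,(328,185,352,212),(195,185,222,210)),(S,(318,195,343,230),(268,288,300,318))):
    x0,y0,x1,y1=kb
    P=mask(r,kb,WH);print("knob",line(r,P,.066))
    P=mask(r,sb,BR);print("spin",line(r,P,.098))
    P=mask(r,sb,lambda b,g,r:(r<70)&(b<70)&(g<70));
a=cv2.resize(T["color"][183:215,190:225],None,fx=11,fy=11,interpolation=0)
b=cv2.resize(T["color"][183:215,325:357],None,fx=11,fy=11,interpolation=0)
c=cv2.resize(S["color"][280:330,250:318],None,fx=5,fy=5,interpolation=0)
d=cv2.resize(S["color"][190:240,310:350],None,fx=5,fy=5,interpolation=0)
o=np.zeros((610,760,3),np.uint8)[:600]
o[:352,:385]=a;o[:352,390:742]=b;o[352:600,:340]=c[:248];o[352:600,390:590]=d[:248]
cv2.imwrite("pics/crop.png",o)
# plate: dark circle, blue housing corners
B=mask(T,(185,170,240,230),lambda b,g,r:(b>90)&(b-r>50));print("housing",cv2.minAreaRect(np.array([ray(T,u,v,.07)[:2]*1000 for u,v in B],np.float32)))
D=mask(T,(190,180,226,216),lambda b,g,r:(abs(b-r)<30)&(b<80));print("plate",cv2.minEnclosingCircle(np.array([ray(T,u,v,.076)[:2]*1000 for u,v in D],np.float32)))
B2=mask(T,(50,200,90,260),lambda b,g,r:(b>60)&(b-r>40));print("h2",cv2.minAreaRect(np.array([ray(T,u,v,.082)[:2]*1000 for u,v in B2],np.float32)))
E
```

```text
h.py:13: RuntimeWarning: Mean of empty slice.
  W=np.array([ray(r,u,v,z)[:2] for u,v in P]);m=W.mean(0);U,S,V=np.linalg.svd(W-m,full_matrices=False)
  ret = ret.dtype.type(ret / rcount)
Traceback (most recent call last):
  File "h.py", line 13, in line
    W=np.array([ray(r,u,v,z)[:2] for u,v in P]);m=W.mean(0);U,S,V=np.linalg.svd(W-m,full_matrices=False)
                                                                  ~~~~~~~~~~~~~^^^^^^^^^^^^^^^^^^^^^^^^^
numpy.linalg.LinAlgError: 1-dimensional array given. Array must be at least two-dimensional
```

```bash
sed -i 's/^WH=.*/WH=lambda b,g,r:(b>75)\&(g>75)\&(r>90)/' h.py
python3 - <<'E'
from h import *
T=read_camera("top");S=read_camera("side")
for r,kb,sb in((T,(328,185,352,212),(195,185,222,210)),(S,(318,195,343,220),(268,288,300,318))):
    P=mask(r,kb,WH);print("knob",line(r,P,.066) if len(P)>3 else len(P))
    P=mask(r,sb,BR);print("spin",line(r,P,.098) if len(P)>3 else len(P))
a=cv2.resize(T["color"][183:215,190:225],None,fx=11,fy=11,interpolation=0)
b=cv2.resize(T["color"][183:215,325:357],None,fx=11,fy=11,interpolation=0)
c=cv2.resize(S["color"][280:330,250:318],None,fx=5,fy=5,interpolation=0)
d=cv2.resize(S["color"][190:240,310:350],None,fx=5,fy=5,interpolation=0)
o=np.zeros((610,760,3),np.uint8)[:600]
o[:352,:385]=a;o[:352,390:742]=b;o[352:600,:340]=c[:248];o[352:600,390:590]=d[:248]
cv2.imwrite("pics/crop.png",o)
f=lambda M,z:cv2.minAreaRect(np.array([ray(T,u,v,z)[:2]*1000 for u,v in M],np.float32)) if len(M) else 0
B=mask(T,(180,170,240,230),lambda b,g,r:(b>90)&(b-r>50));print("housing",f(B,.07))
D=mask(T,(190,180,226,216),lambda b,g,r:(abs(b-r)<30)&(b<80));print("plate",f(D,.076))
B2=mask(T,(50,200,90,260),lambda b,g,r:(b>60)&(b-r>40));print("h2",f(B2,.082))
R=mask(T,(326,185,354,215),lambda b,g,r:(r>100)&(g<60));print("red",f(R,.036),R.min(0),R.max(0))
E
```

```text
knob (array([ 554.1, -195.4]), -0.731, 32, np.float64(0.0377), np.float64(0.0044), 'mid', array([ 554.3, -195.6]))
spin (array([553.8, 116.1]), 0.47, 34, np.float64(0.0257), np.float64(0.0063), 'mid', array([554. , 116.3]))
knob (array([ 556.2, -198.2]), -0.715, 21, np.float64(0.0376), np.float64(0.004), 'mid', array([ 555.3, -197.7]))
spin (array([552.8, 122. ]), 0.678, 135, np.float64(0.0293), np.float64(0.0251), 'mid', array([552.8, 121.6]))
housing ((554.413818359375, 117.59877014160156), (100.62057495117188, 99.83515167236328), 11.27210807800293)
plate ((562.9395141601562, 117.44342803955078), (89.57839965820312, 71.59473419189453), 13.111642837524414)
h2 ((487.11029052734375, 453.0185241699219), (105.24058532714844, 43.87838363647461), 11.088244438171387)
red ((554.06884765625, -194.8209991455078), (47.449588775634766, 47.63991928100586), 16.291114807128906) [330. 188.] [349. 208.]
```

View pics/crop.png

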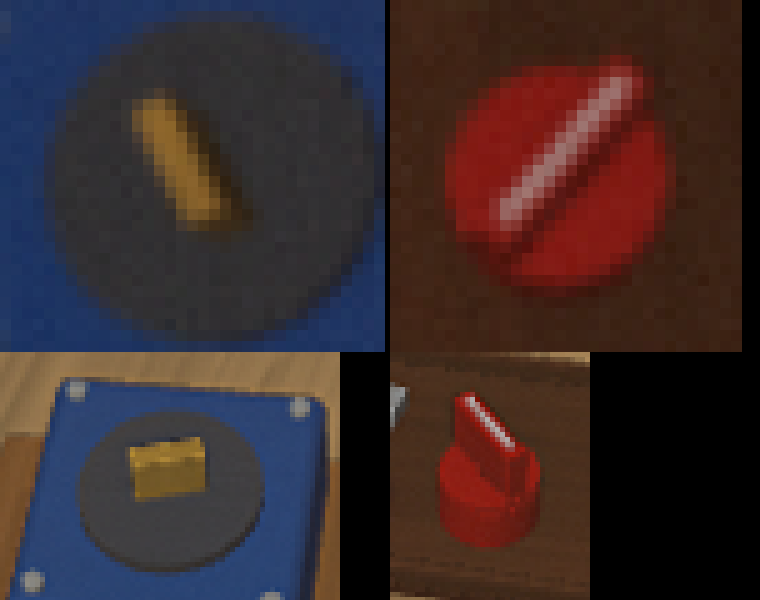

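The top-left crop shows the brass tang at about +0.47 rad in the world frame. The top-right crop shows the knob bar at about -0.73 rad. I'm moving above the knob.

Emit:
arm_command(
  deltas="27 32 -4 0 0 -0.09; 54 64 -8 0 0 -0.18; 81 96 -12 0 0 -0.28; 109 128 -16 0 0 -0.37; 136 160 -20 0 0 -0.46; 163 192 -25 0 0 -0.55; 190 225 -30 0 0 -0.65; 217 257 -35 0 0 -0.74; 244 289 -40 0 0 -0.83; 272 321 -45 0 0 -0.92; 299 353 -50 0 0 -1.01; 326 385 -55 0 0 -1.106",
  grip=85,
)

```text
time_s: 1.5
tcp_pos: [0.5559, -0.1952, 0.1902]
ee_rot: [0.933, -0.359, 0.0, 0.0]
ft_force: [0.8, -0.1, -0.6]
gripper_width: 0.0851
gripper_force: 0.0
```

Emit:
arm_command(
  deltas="0 0 0 0 0 0; 0 0 0 0 0 0; 0 0 0 0 0 0",
)

```text
time_s: 1.8
tcp_pos: [0.5543, -0.1973, 0.1904]
ee_rot: [0.934, -0.357, -0.0, 0.0]
ft_force: [-0.1, -0.8, 0.1]
gripper_width: 0.0851
gripper_force: 0.0
```

Run:
```python
from h import *
from scipy.spatial.transform import Rotation as R
s=status.state();M=R.from_quat(s["ee_rot"]).as_matrix();print(s["tcp_pos"],M[:,1],s["joint_pos"],s["ft_force"])
S=read_camera("side");cv2.imwrite("pics/s1.png",cv2.resize(S["color"][60:260,220:440],None,fx=2.5,fy=2.5))
T=read_camera("top")
for n,z in(("red",.06),):
    pass
P=mask(S,(318,195,343,220),WH);print("knob",line(S,P,.066) if len(P)>3 else len(P))
```

```text
[ 0.55429998 -0.19732277  0.1903594 ] [-6.67739571e-01 -7.44394778e-01  5.28911424e-04] [-5.31540003e-01  5.46079996e-01  1.58062833e+00 -6.01091487e-04
  1.01502776e+00  1.77074167e+00] [-0.07275823 -0.82437249  0.14100132]
knob (array([ 555.6, -198. ]), -0.731, 26, np.float64(0.0376), np.float64(0.0054), 'mid', array([ 555.2, -197.7]))
```

View pics/s1.png

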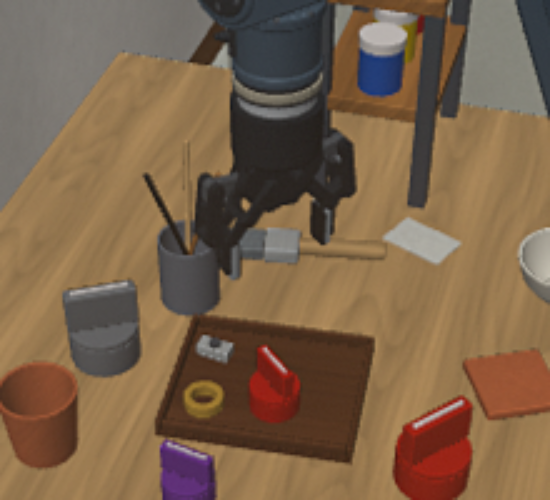

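The gripper hangs centred above the red knob at about (275,390) in this crop, with the closing line across the bar. I'll descend and grip.

Emit:
arm_command(
  deltas="0 0 -25 0 0 0; 0 0 -60 0 0 0; 0 0 -95 0 0 0; 0 0 -120 0 0 0; 0 0 -135 0 0 0; 0 0 -135 0 0 0; 0 0 -135 0 0 0",
)

```text
time_s: 2.6
tcp_pos: [0.5551, -0.1975, 0.0559]
ee_rot: [0.934, -0.358, 0.001, 0.0]
ft_force: [0.9, 0.1, -0.3]
gripper_width: 0.0848
gripper_force: 0.0
```

Emit:
arm_command(
  deltas="0 0 0 0 0 0; 0 0 0 0 0 0; 0 0 0 0 0 0; 0 0 0 0 0 0; 0 0 0 0 0 0; 0 0 0 0 0 0; 0 0 0 0 0 0; 0 0 0 0 0 0; 0 0 0 0 0 0; 0 0 0 0 0 0",
  grip=6,
)

```text
time_s: 3.6
tcp_pos: [0.555, -0.1966, 0.0557]
ee_rot: [0.934, -0.358, 0.0, -0.0]
ft_force: [-0.3, 1.1, 5.4]
gripper_width: 0.0105
gripper_force: 59.0
```

Emit:
arm_command(
  deltas="0 0 10 0 0 0; 0 0 40 0 0 0; 0 0 80 0 0 0; 0 0 115 0 0 0; 0 0 130 0 0 0; 0 0 130 0 0 0; 0 0 130 0 0 0",
)

```text
time_s: 4.3
tcp_pos: [0.5542, -0.1963, 0.1849]
ee_rot: [0.934, -0.358, -0.001, -0.0]
ft_force: [-0.4, -0.0, -1.2]
gripper_width: 0.0111
gripper_force: 58.7
```

Run:
```python
from h import *
s=status.state();print(s["tcp_pos"],s["ft_force"],s["gripper_width"])
for n in("side","top"):
    r=read_camera(n);u,v=proj(r,s["tcp_pos"]).astype(int);print(n,u,v)
    cv2.imwrite(f"pics/{n}2.png",cv2.resize(r["color"][v-60:v+60,u-60:u+60],None,fx=4,fy=4))
```

```text
[ 0.55420398 -0.196302    0.18486746] [-0.44634009 -0.03441151 -1.19807232] 0.011145374501088361
side 329 164
top 341 185
```

View pics/side2.png

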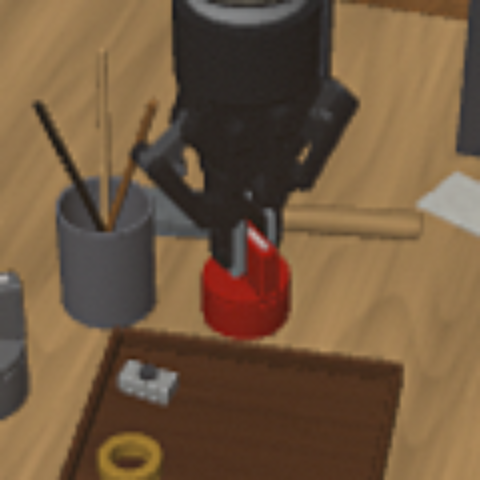

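The knob is held upright between the fingers, at about (245,290) in this crop. I'll carry it over the spindle, stopping about 0.17 rad short of the estimated line.

Emit:
arm_command(
  deltas="0 13 3 0 0 0.04; 0 35 5 0 0 0.13; 0 65 5 0 0 0.22; 0 96 5 0 0 0.31; 0 127 5 0 0 0.41; 0 158 5 0 0 0.51; 0 189 5 0 0 0.61; 0 220 5 0 0 0.72; 0 250 5 0 0 0.83; 0 280 3 0 0 0.92; 0 302 0 0 0 0.98; 0 313 -5 0 0 1.03",
)

```text
time_s: 5.6
tcp_pos: [0.5536, 0.1194, 0.1795]
ee_rot: [0.988, 0.152, -0.001, -0.001]
ft_force: [0.4, -0.5, -1.3]
gripper_width: 0.0113
gripper_force: 58.7
```

Emit:
arm_command(
  deltas="0 0 -5 0 0 0; 0 0 -10 0 0 0; 0 0 -10 0 0 0; 0 0 -10 0 0 0",
)

```text
time_s: 6.0
tcp_pos: [0.5547, 0.1157, 0.17]
ee_rot: [0.989, 0.148, -0.0, -0.0]
ft_force: [-0.6, -0.3, -2.0]
gripper_width: 0.011
gripper_force: 58.6
```

Run:
```python
from h import *
s=status.state();print(s["tcp_pos"],s["ft_force"],s["torque"],s["joint_pos"][5],s["ee_rot"])
o=[]
for n in("side","top"):
    r=read_camera(n);u,v=proj(r,(.554,.117,.1)).astype(int);print(n,u,v)
    c=r["color"]
    o.append(cv2.resize(c[v-50:v+50,u-40:u+40],None,fx=4.8,fy=4.8))
    if n=="side":
        P=mask(r,(u-35,v-45,u+35,v+30),lambda b,g,R:(R>90)&(g<60)&(b<60));
        print(cv2.boundingRect(P.astype(np.int32)))
        for z in(.125,.155): print(z,[proj(r,(s["tcp_pos"][0],s["tcp_pos"][1],z)).round(1)])
cv2.imwrite("pics/c3.png",np.hstack(o))
```

```text
[0.55472528 0.11568541 0.16997533] [-0.63582957 -0.29215081 -1.95652758] [-0.02746533 -0.0167182   0.05402611] 1.2818540910360559 [ 9.88958816e-01  1.48190093e-01 -3.94950779e-04 -1.71872808e-05]
side 283 299
(268, 270, 28, 33)
0.125 [array([282.4, 291. ])]
0.155 [array([281.4, 281. ])]
top 205 197
```

View pics/c3.png

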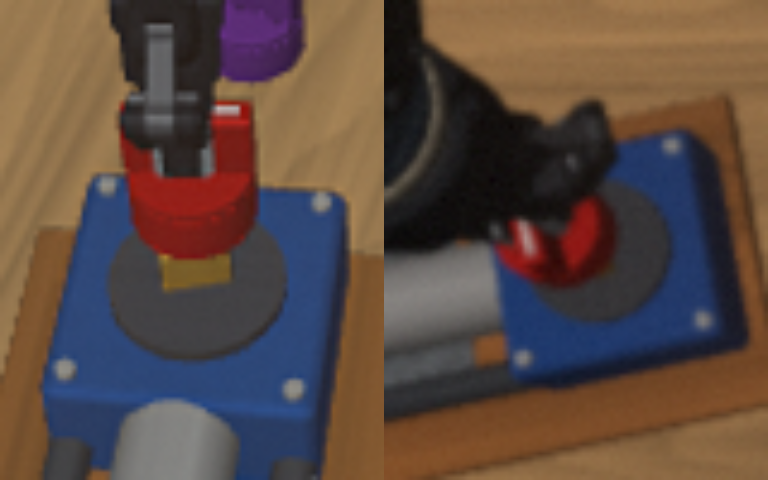

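The left (side) crop shows the red hub centred over the brass tang to within about 1 px, with the tang at (196,270). I'll lower it gently.

Emit:
arm_command(
  deltas="0 1 -8 0 0 0; 0 1 -16 0 0 0; 0 1 -22 0 0 0; 0 1 -25 0 0 0; 0 1 -26 0 0 0; 0 1 -27 0 0 0; 0 1 -28 0 0 0; 0 1 -28 0 0 0; 0 1 -28 0 0 0",
)

```text
time_s: 7.0
tcp_pos: [0.5549, 0.1174, 0.1425]
ee_rot: [0.989, 0.149, 0.0, 0.0]
ft_force: [0.4, -0.1, -1.0]
gripper_width: 0.0114
gripper_force: 58.6
```

Emit:
arm_command(
  deltas="0 0 -1 0 0 0; 0 0 -2 0 0 0; 0 0 -3 0 0 0; 0 0 -3 0 0 0; 0 0 -3 0 0 0",
)

```text
time_s: 7.5
tcp_pos: [0.5549, 0.1174, 0.1396]
ee_rot: [0.989, 0.149, 0.0, 0.0]
ft_force: [-0.0, -0.6, 0.8]
gripper_width: 0.0108
gripper_force: 59.1
```

Contact is just starting at 0.139, as expected. I'll press a little further.

Emit:
arm_command(
  deltas="0 0 -0.7 0 0 0; 0 0 -1.4 0 0 0; 0 0 -2 0 0 0; 0 0 -2 0 0 0; 0 0 -2 0 0 0",
)

```text
time_s: 8.0
tcp_pos: [0.5549, 0.1174, 0.1376]
ee_rot: [0.989, 0.149, 0.0, 0.0]
ft_force: [-1.2, -0.2, 4.9]
gripper_width: 0.011
gripper_force: 59.6
```

Emit:
arm_command(
  deltas="0 0 -0.3 0 0 0.02; 0 0 -0.6 0 0 0.04; 0 0 -0.6 0 0 0.06; 0 0 -0.6 0 0 0.08; 0 0 -0.6 0 0 0.1; 0 0 -0.6 0 0 0.1",
)

```text
time_s: 8.6
tcp_pos: [0.5548, 0.1175, 0.137]
ee_rot: [0.98, 0.198, 0.0, -0.0]
ft_force: [-0.9, 0.6, 6.2]
gripper_width: 0.0109
gripper_force: 59.7
```

Emit:
arm_command(
  deltas="0 0 0 0 0 0.02; 0 0 0 0 0 0.04; 0 0 0 0 0 0.06; 0 0 0 0 0 0.06",
)

```text
time_s: 9.0
tcp_pos: [0.555, 0.1172, 0.1363]
ee_rot: [0.974, 0.227, 0.0, 0.0]
ft_force: [-0.4, -0.7, -0.3]
gripper_width: 0.0107
gripper_force: 58.9
```

The load fell away, so the tang is in the slot. I'll turn slightly further, then lower while watching the force.

Emit:
arm_command(
  deltas="0 0 0 0 0 0.02; 0 0 0 0 0 0.03; 0 0 -1 0 0 0.03; 0 0 -2 0 0 0.03; 0 0 -3 0 0 0.03; 0 0 -3 0 0 0.03",
)

```text
time_s: 9.6
tcp_pos: [0.555, 0.1173, 0.1336]
ee_rot: [0.97, 0.242, 0.0, 0.0]
ft_force: [0.6, -2.1, -2.7]
gripper_width: 0.0109
gripper_force: 58.6
```

Free travel. I'll continue down; full seating should come at about 0.1255.

Emit:
arm_command(
  deltas="0 0 -1 0 0 0; 0 0 -2 0 0 0; 0 0 -3 0 0 0; 0 0 -4 0 0 0; 0 0 -5 0 0 0; 0 0 -6 0 0 0; 0 0 -6 0 0 0",
)

```text
time_s: 10.3
tcp_pos: [0.555, 0.1173, 0.1276]
ee_rot: [0.97, 0.242, 0.0, 0.0]
ft_force: [2.5, -0.7, -2.6]
gripper_width: 0.0108
gripper_force: 58.7
```

Emit:
arm_command(
  deltas="0 0 -0.5 0 0 0; 0 0 -1 0 0 0; 0 0 -1.5 0 0 0; 0 0 -1.5 0 0 0",
)

```text
time_s: 10.7
tcp_pos: [0.5549, 0.1173, 0.1262]
ee_rot: [0.97, 0.242, 0.0, 0.0]
ft_force: [1.0, -2.5, -0.6]
gripper_width: 0.0107
gripper_force: 58.8
```

Emit:
arm_command(
  deltas="0 0 -0.3 0 0 0; 0 0 -0.6 0 0 0; 0 0 -0.8 0 0 0; 0 0 -0.8 0 0 0",
)

```text
time_s: 11.1
tcp_pos: [0.555, 0.1174, 0.1257]
ee_rot: [0.97, 0.242, 0.0, 0.0]
ft_force: [1.2, -2.3, 1.9]
gripper_width: 0.0109
gripper_force: 59.2
```

Emit:
arm_command(
  deltas="0 0 -0.3 0 0 0; 0 0 -0.6 0 0 0; 0 0 -0.6 0 0 0; 0 0 -0.6 0 0 0",
)

```text
time_s: 11.5
tcp_pos: [0.555, 0.1174, 0.1257]
ee_rot: [0.97, 0.242, 0.0, 0.0]
ft_force: [-0.6, -2.3, 6.6]
gripper_width: 0.0109
gripper_force: 59.9
```

It meets a hard stop at the expected height, so the knob is home. I'll release and retreat.

Emit:
arm_command(
  deltas="0 0 0.6 0 0 0; 0 0 0.6 0 0 0; 0 0 0.6 0 0 0; 0 0 0.6 0 0 0; 0 0 0.6 0 0 0; 0 0 0.6 0 0 0",
  grip=45,
)

```text
time_s: 12.1
tcp_pos: [0.5547, 0.1175, 0.1252]
ee_rot: [0.97, 0.242, -0.0, -0.0]
ft_force: [0.1, 0.3, 0.4]
gripper_width: 0.0452
gripper_force: 0.0
```

Emit:
arm_command(
  deltas="0 0 10 0 0 0; 0 0 40 0 0 0; 0 0 80 0 0 0; 0 0 110 0 0 0; 0 -40 110 0 0 0; 0 -85 110 0 0 0; 0 -130 110 0 0 0; 0 -160 110 0 0 0; 0 -160 110 0 0 0; 0 -160 110 0 0 0",
)

```text
time_s: 13.1
tcp_pos: [0.5548, -0.043, 0.236]
ee_rot: [0.971, 0.241, 0.0, -0.0]
ft_force: [0.6, 0.8, -0.1]
gripper_width: 0.0447
gripper_force: 0.0
```

Run:
```python
from h import *
s=status.state();print(s["tcp_pos"],s["gripper_width"],s["gripper_force"])
T=read_camera("top");S=read_camera("side")
kb=(190,180,225,215);P=mask(T,kb,lambda b,g,r:(b>75)&(g>75)&(r>110)&(r-b<90)&(b-r<0));print(line(T,P,.136) if len(P)>3 else 0)
R=mask(T,kb,lambda b,g,r:(r>100)&(g<60));print(cv2.minEnclosingCircle(np.array([ray(T,u,v,.106)[:2]*1000 for u,v in R],np.float32)))
cv2.imwrite("pics/c4.png",np.hstack([cv2.resize(r["color"][v-50:v+50,u-40:u+40],None,fx=4.8,fy=4.8) for r,u,v in((S,283,299),(T,205,197))]))
```

```text
[ 0.55475395 -0.04302664  0.23595593] 0.04471099274433819 0.0
(array([553.1, 116.8]), 0.502, 41, np.float64(0.0391), np.float64(0.0051), 'mid', array([552.9, 116.8]))
((564.7716674804688, 123.64340209960938), 22.89899444580078)
```

View pics/c4.png

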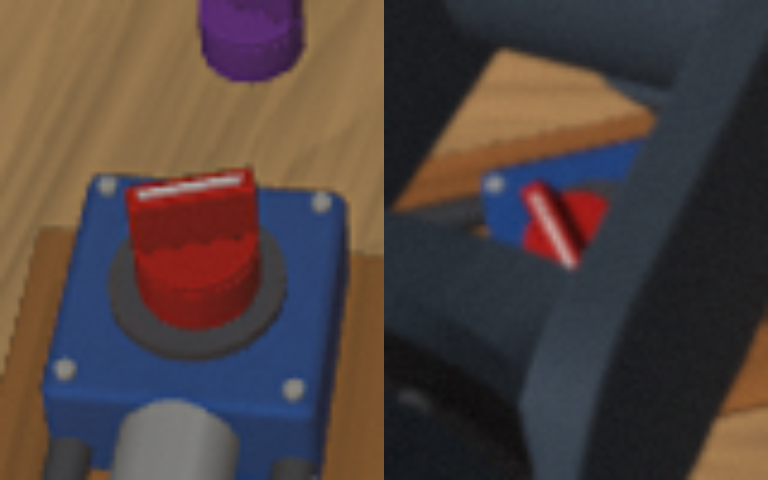

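The knob stands flat and centred on the dark plate, with its hub at about (197,280) in the side crop, and the gripper is clear.

```bash
python3 -c "
from cell import hand_in
print(hand_in())"
```

```text
the job is handed in; nothing more can be done
None
```

The red knob is seated on the spindle, flat on the dark plate and let go, with the gripper clear; I handed the job in after about 13 s of robot time, and the hand-in gave back no verdict.

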